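# Angle a strut past the guard post into its bay

## Robot

A 7-joint arm with a two-finger parallel gripper is mounted at the origin on a cart in front of the work surface, level with it; the furniture and walls round the work are solid. World frame = base frame: x ahead of the robot, y to its left, z up, the work surface at z = 0. Lengths are in m, angles in rad, forces in N, time in s.
With the tool pointing down it reaches from about 0.35 to 0.775 m from the base axis. Payload 3.1 kg.
Tool frame: the origin (TCP) lies on the centre line of the jaws, within the pads' length; the fingertips stand 17 mm ahead of it and the grasp point (between the pads) lies 2 mm behind it; z points along the fingers, y is the line along which they close (so a half turn about z gives the same grasp; the last joint's range is limited). The gripper opens to 85 mm and grips with 20 to 120 N. Pads are 22 mm wide; open, the fingers measure 114 mm over their backs; the gripper's body (76 mm by 85 mm) begins 54 mm behind the grasp point. The pads swing forward as they close: fully open they stand 13 mm farther back than shut.
Start: joints at [-1.176, 0.311, 0.014, 1.512, -0.004, 1.319, -0.027], TCP at [0.233, 0.498, 0.248] pointing down, gripper open.
Joint ranges: [-2.7, 2.7], [-0.3, 1.91], [-1.27, 1.3], [0.12, 2.57], [-1.44, 4.58], [0.2, 2.03], [-3.05, 3.05]. Speed limits (rad/s): [2.79, 2.79, 3.14, 3.14, 3.14, 3.14, 3.14].

## Interface

Orientations are given as [roll, pitch, yaw] about the fixed x, y, z axes, in that order (R = Rz(yaw) Ry(pitch) Rx(roll)).
In Python, from rig import env, eoat, imaging, workorder gives the robot as it stands. The module is installed in compiled form; this text tells all that it offers. Calls block until the motion is done:
- env.move_to(position, orientation): joint-space move of the TCP to a pose.
- env.move_linear(position, speed=0.15, ori=None, guard=None): straight line of the TCP; ori=None keeps the orientation; speed is the mean speed in m/s. With guard (N) it stops when the force on the tool has changed by that much, and returns True; else False.
- env.move_joints(angles): joint-space move.
- eoat.set_gripper(opening): finger opening in m; the grip force is fixed at half the most; returns when the fingers have stopped.
- env.dwell(seconds).
- env.ik(position, orientation): joint angles nearest the present ones, or None.
- env.get_state(): the state.
- imaging.camera(name): name is "scene" or "side" or "wrist"; returns a dict with "color" (400x640x3 uint8, red, green, blue), "fov_y" (degrees; the focal length in pixels is half the picture's height over the tangent of half this angle, whatever the lens; pixels are square), "cx", "cy" (the principal point, pixels), "R" (3x3) and "t" (3): a world point X has camera coordinates R X + t. Camera axes: x right, y down, z forward; pixel columns grow to the right and rows downward; lengths in m; the calibration is good to about 2 mm. A picture is of the moment at which its call begins. There is no depth.
A pose or a line that the arm cannot do raises env.PlanningError and nothing moves.
- workorder.sign_off(): hands the job in; it is judged then, once.
The state is a dict: "time": time; "qpos": joint angles; "qd": joint speeds; "tau": joint torques, N m; "ee_pos": TCP position; "tcp_rot": TCP orientation; "contact_force": force on the tool from outside, world axes, zero at the start; "wrist_torque": the same for the moment, N m; "grip_width": finger opening in m; "gripper_force": force on a finger pad.
Only numpy, scipy, OpenCV 4.12 (cv2) and the standard library are available. Lean on these libraries where they do the work, as an engineer would, in place of code of your own. Each camera call takes 0.05 s, during which the arm holds its last target. There are 200 camera calls.

## Task

Push the aluminium strut along the bench into its bay without gripping it or picking it up: angle it so that its left end goes in first, behind the post, while the right end is still outside, then push the right end round until the whole strut lies along the back fence, up against it. The strut must stay flat on the bench all the way, and the other things on the bench are not to be disturbed. Finish with the arm clear.

Things in the scene. Friction and masses are not known exactly. Their poses are not given: they have to be found in the camera images.
- strut: Loose slotted aluminium strut of square section: 30 wide (x) x 220 long (y) x 30 high (z) mm, about 0.3 kg. Origin: centre of its underside; y along its length to the robot's left. It lies in front of the bay, within 15 degrees of parallel to it, wholly right of the post; it slides and turns with ordinary dry friction.
- strut_left (a point): Centre of the strut's left end face, at (0, +110, 15) mm in the strut's frame.
- strut_right (a point): Centre of the strut's right end face, at (0, -110, 15) mm in the strut's frame.
- bay: Fixed bay of three bare aluminium fences, 10 mm thick, 28 high, on the bench (no floor), open on the robot's side. Clear inside: 290 mm wide (y -145 to 145), 65 deep (x 0 to 65). Origin: on the bench, middle of the open front edge (side fences end at x = 0); x points into the bay, away from the robot, y to the robot's left along the back fence.
- post: Fixed upright round steel post, 18 mm diameter, 40 mm high, some 30 mm in front of the bay's open front, left of its middle. Origin: centre of its foot. The gap between it and the bay's front line is narrower than the strut, so the strut cannot go in square.
- sample_tin: Bystander, loose, to be left alone (sizes in mm): ochre round tin with pressed lid, 84 across, 52 high. Origin: centre of its underside.
- brass_weight_0: Bystander, loose, to be left alone (sizes in mm): brass balance weight with knob, 30 across, 40 high. Origin: centre of its underside.
- moisture_can_a: Bystander, loose, to be left alone (sizes in mm): white round lidded can, 59 across, 38 high. Origin: centre of its underside.
- brass_weight_1: Bystander, loose, to be left alone (sizes in mm): smaller brass balance weight with knob, 24 across, 32 high. Origin: centre of its underside.
- red_bush: Bystander, loose, to be left alone (sizes in mm): dark red tubular bush, 38 across, 34 high. Origin: centre of its underside.
- lined_ring: Bystander, loose, to be left alone (sizes in mm): pale ring with a dark red lining, 66 across, 27 high, standing behind the bay. Origin: centre of its underside.
Things that resemble listed ones, but are neither listed nor needed, are in the scene too. There is more than one size of the strut; the job needs the largest.

How it is judged:
On the way:
1. the left end of the strut is over the front line of the bay, deeper than the post, while the right end is still outside (x of strut_left in the frame of bay above 0.005 m and y of strut_left in the frame of bay below 0.147 m and x of strut_right in the frame of bay below -0.02 m and x of strut_left in the frame of post above 0.02 m), for 0.1 s.
At the end, for the whole second after the job is handed in: The strut lies flat and still inside the bay, both of its ends within 7 mm of touching the back fence (x of strut_left in the frame of bay between 0.043 and 0.056 m and x of strut_right in the frame of bay between 0.043 and 0.056 m and y of strut_left in the frame of bay below 0.148 m and y of strut_right in the frame of bay above -0.148 m and height (world z) of strut below 0.005 m and linear speed of strut below 0.01 m/s).
It fails at once if the strut is lifted or tipped off the bench (6 mm, or 0.12 rad) (height (world z) of strut above 0.006 m or angle between strut's own z axis and vertical above 0.12 rad).
It fails at once if the strut is pinched across its two long sides between the fingers (contact force between the fingers and strut_c0 above 1 N and contact force between the fingers and strut_c1 above 1 N).
It fails at once if a bystander is moved more than 15 mm (distance of any of sample_tin, brass_weight_0, moisture_can_a, brass_weight_1, red_bush, lined_ring from where it was at the start of the episode above 0.015 m).
It also fails if it takes over 61 s, if anything falls off the work surface, if the arm or the gripper's body presses on something with over 40 N, if the wrist force passes 120 N, or if a joint passes its speed limit or range.

## Working session

There is one attempt and no reset: what is moved stays moved. The work goes in short steps, each a Python script; the robot and the scene stay as the last script left them, time stands still between calls to the robot, and variables do not carry over. Pictures are saved under pics/ and viewed, at most 10 in all, crops included, and the job is handed in when it is done.

```bash
mkdir -p pics; cat > h.py <<'E'
import numpy as np, cv2
from rig import env, eoat, imaging, workorder
def shot(name,fn):
    c=imaging.camera(name); cv2.imwrite('pics/'+fn+'.png',c['color'][:,:,::-1]); np.save('pics/'+fn+'.npy',c,allow_pickle=True); return c
def load(fn): return np.load('pics/'+fn+'.npy',allow_pickle=True).item()
def f(c): return 200/np.tan(np.radians(c['fov_y'])/2)
def ray(c,px,z):
    px=np.atleast_2d(np.array(px,float)); F=f(c)
    d=np.c_[(px[:,0]-c['cx'])/F,(px[:,1]-c['cy'])/F,np.ones(len(px))]@c['R']
    o=-c['R'].T@c['t']; return o+d*((z-o[2])/d[:,2])[:,None]
def proj(c,X):
    p=np.atleast_2d(X)@c['R'].T+c['t']; return p[:,:2]/p[:,2:]*f(c)+[c['cx'],c['cy']]
E
python3 - <<'E'
from h import *
for n in('scene','side'):
    c=shot(n,n+'0'); print(n,c['color'].shape,c['fov_y'],c['cx'],c['cy'],(-c['R'].T@c['t']).round(3),c['R'][2].round(2))
s=env.get_state(); print(s['time'],s['ee_pos'],s['tcp_rot'],s['grip_width'])
E
```

```text
scene (400, 640, 3) 44.94265301627159 326.6090292925834 203.16129446560362 [-0.153 -0.623  0.663] [ 0.62  0.58 -0.53]
side (400, 640, 3) 50.87845415218656 320.3091811525856 204.9510087318806 [0.286 1.028 0.71 ] [ 0.23 -0.81 -0.54]
0.1 [0.23238887 0.49782327 0.24734385] [-3.13949763e+00  6.51595186e-05  2.70493609e+00] 0.08552873990313253
```

View pics/scene0.png

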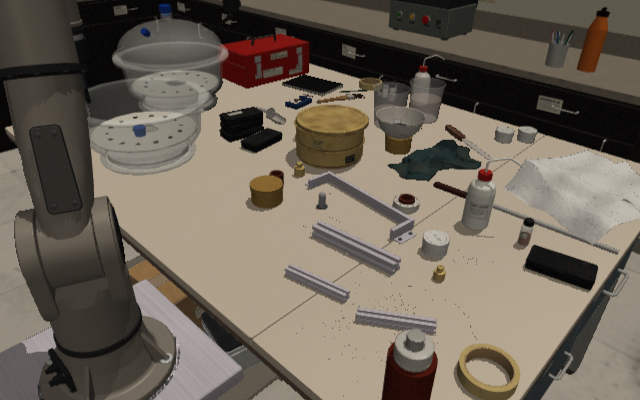

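View pics/side0.png

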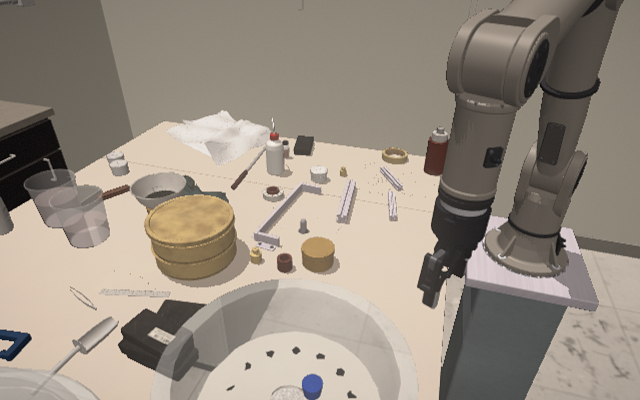

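Scene picture: the bay runs from about (310,180) to (410,230), with the post at (322,200) and the largest strut from (313,230) to (398,265). Around it are the tin (267,190), the can (435,243) and the weights (299,170) and (439,272). In the side picture the bay is at (285,215), the post at (303,226) and the strut at (346,200). Next I'll enlarge both.

```bash
python3 - <<'E'
from h import *
a=cv2.imread('pics/scene0.png')[150:300,250:450]; cv2.imwrite('pics/sc.png',cv2.resize(a,(800,600),interpolation=cv2.INTER_CUBIC))
a=cv2.imread('pics/side0.png')[160:280,235:395]; cv2.imwrite('pics/sd.png',cv2.resize(a,(800,600),interpolation=cv2.INTER_CUBIC))
E
```

```text
(no output)
```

View pics/sc.png

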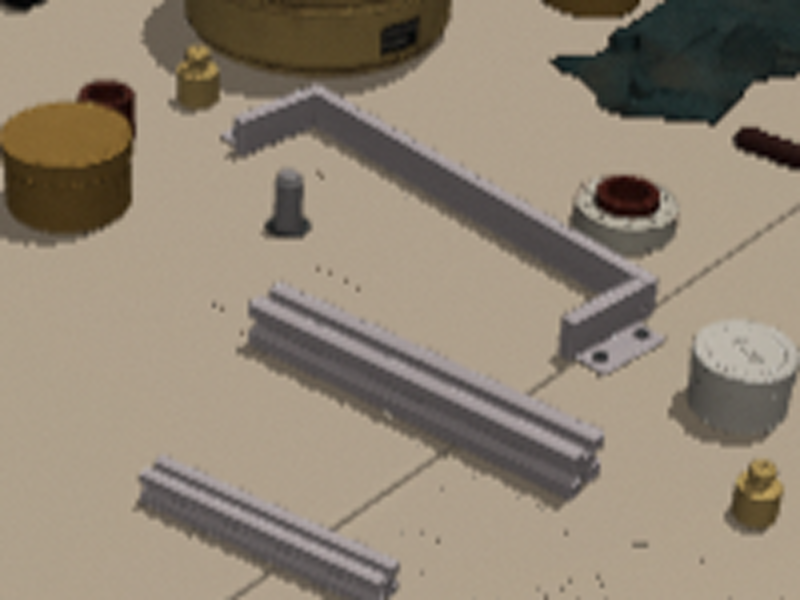

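View pics/sd.png

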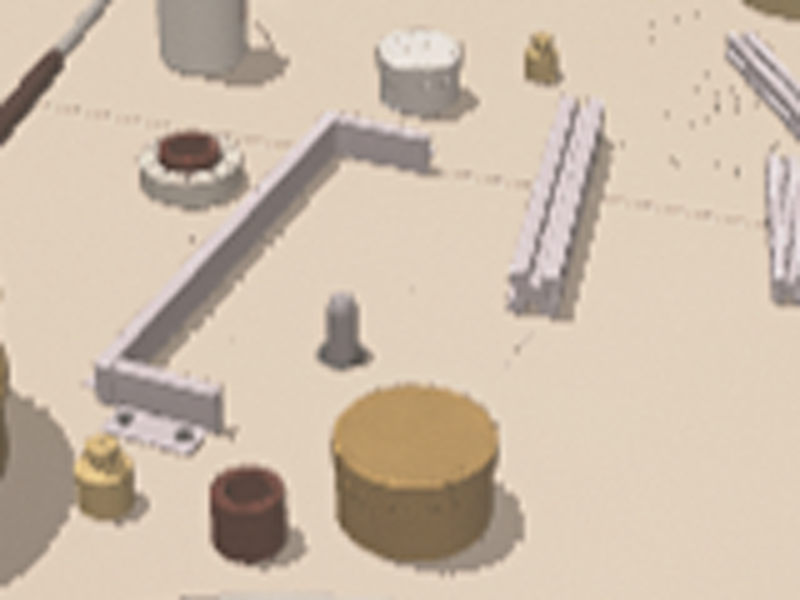

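Scene crop: bay top corners are at about (235,123), (317,88), (655,280) and (563,318), and strut top corners at (250,302), (277,286), (602,437) and (578,460). The post foot is at (288,230). Side crop: bay corners are at (222,387), (97,368), (335,113) and (430,143), strut corners at (512,275), (560,283), (600,103) and (567,98), and the post foot at (343,360). I'll cast these.

```bash
python3 - <<'E'
from h import *
S=load('scene0');D=load('side0')
sc=lambda p:(np.array(p)+.5)/4-.5+[250,150]
sd=lambda p:(np.array(p)+.5)/5-.5+[235,160]
def show(n,a,b,z):
    print(n); 
    if a: print(' sc',(ray(S,sc(a),z)[:,:2]*1000).round(0).tolist())
    if b: print(' sd',(ray(D,sd(b),z)[:,:2]*1000).round(0).tolist())
show('bay LF,LB,RB,RF outer',[(235,123),(317,88),(655,280),(563,318)],[(222,387),(97,368),(335,113),(430,143)],.028)
show('strut LF LB RB RF',[(250,302),(277,286),(602,437),(578,460)],[(560,283),(512,275),(567,98),(602,103)],.030)
show('post top',[(290,172)],[(342,297)],.040)
show('post foot',[(288,228)],[(343,358)],.0)
show('tin small top c',[(66,137)],[(414,437)],.038)
show('can top',[(743,352)],[(419,50)],.038)
show('weight1 foot',[(756,518)],[(541,75)],.004)
show('bush foot',None,[(248,540)],.004)
show('bush top',[(106,95)],[(248,485)],.034)
show('w0 foot',[(197,98)],[(106,508)],.004)
show('ring top',[(625,200)],[(191,155)],.027)
E
```

```text
bay LF,LB,RB,RF outer
 sc [[642.0, 182.0], [717.0, 178.0], [687.0, -126.0], [617.0, -111.0]]
 sd [[642.0, 182.0], [713.0, 186.0], [681.0, -124.0], [610.0, -105.0]]
strut LF LB RB RF
 sc [[498.0, 24.0], [521.0, 25.0], [542.0, -194.0], [517.0, -196.0]]
 sd [[491.0, 30.0], [520.0, 31.0], [539.0, -188.0], [515.0, -189.0]]
post top
 sc [[607.0, 98.0]]
 sd [[602.0, 97.0]]
post foot
 sc [[605.0, 97.0]]
 sd [[601.0, 100.0]]
tin small top c
 sc [[538.0, 233.0]]
 sd [[527.0, 204.0]]
can top
 sc [[650.0, -209.0]]
 sd [[649.0, -209.0]]
weight1 foot
 sc [[573.0, -273.0]]
 sd [[574.0, -262.0]]
bush foot
 sd [[595.0, 269.0]]
bush top
 sc [[599.0, 263.0]]
 sd [[597.0, 262.0]]
w0 foot
 sc [[678.0, 257.0]]
 sd [[674.0, 267.0]]
ring top
 sc [[750.0, -59.0]]
 sd [[752.0, -45.0]]
```

```bash
cat >> h.py <<'E'
BO=np.array([.6255,.036]); BY=-.10
def rot(a): return np.array([[np.cos(a),-np.sin(a)],[np.sin(a),np.cos(a)]])
def tobay(p): return (np.array(p)-BO)@rot(BY)      # world->bay
def tow(p): return np.array(p)@rot(BY).T+BO        # bay->world
def strut(c,guess,pad=.03,zt=.030,thr=165):
    """top-face rectangle near the guess (x,y,yaw): casts bright bluish pixels onto the top plane"""
    im=c['color'].astype(int); m=(im.min(2)>thr)&(im[...,2]-im[...,0]>-12)
    v,u=np.nonzero(m); w=ray(c,np.c_[u,v],zt)[:,:2]
    l=(w-np.array(guess[:2]))@rot(guess[2]); k=(abs(l[:,0])<.015+pad)&(abs(l[:,1])<.11+pad)
    b=tobay(w); k&=b[:,0]<.066
    w=w[k]
    if len(w)<30: return None
    g=(w*1000).astype(np.float32); (cx,cy),(a,b_),ang=cv2.minAreaRect(g)
    d=cv2.fitLine(g,cv2.DIST_HUBER,0,.01,.01).ravel()[:2]; d=d*np.sign(d[1])
    yaw=np.arctan2(-d[0],d[1]); return np.array([cx/1000,cy/1000,yaw]),sorted((a,b_)),len(w)
E
python3 - <<'E'
from h import *
for n in('scene0','side0'):
    c=load(n); 
    for p in [(355,235),(355,250)] if n[1]=='c' else [(346,200)]: print(c['color'][p[1],p[0]-2:p[0]+3].tolist())
    for t in (110,130,150,170): print(n,t,strut(c,(.518,-.082,.093),thr=t))
S=load('scene0'); print(ray(S,[[287,267],[348,292],[357,312],[436,318]],.02)[:,:2].round(3).tolist())
o=env.get_state()['qpos']
for p,y in [((.54,-.21),1.66),((.54,-.21),-1.48),((.48,.03),0),((.48,.03),3.14),((.45,-.17),.95),((.6,.1),.95),((.45,-.17),-2.19),((.66,.05),-.1),((.66,.05),3.04)]:
    q=env.ik([*p,.05],[np.pi,0,y]); print(p,y,None if q is None else np.round(q,2))
E
```

```text
[[171, 158, 143], [170, 156, 139], [173, 159, 139], [174, 158, 140], [175, 160, 140]]
[[90, 85, 85], [78, 72, 73], [75, 71, 71], [81, 75, 76], [78, 73, 73]]
scene0 110 (array([ 0.52040582, -0.09088631,  0.09207268]), [44.697174072265625, 231.47500610351562], 567)
scene0 130 (array([ 0.52171802, -0.08947314,  0.09586044]), [27.883840560913086, 228.35362243652344], 453)
scene0 150 (array([ 0.52205078, -0.08346522,  0.09707923]), [24.777021408081055, 216.3549346923828], 279)
scene0 170 None
[[143, 132, 131], [158, 147, 146], [222, 207, 207], [207, 193, 194], [220, 205, 205]]
side0 110 (array([ 0.51546301, -0.05958421,  0.10151823]), [28.835681915283203, 234.12860107421875], 50)
side0 130 (array([ 0.51562183, -0.05956909,  0.10959955]), [28.516714096069336, 234.12860107421875], 42)
side0 150 None
side0 170 None
[[0.364, -0.037], [0.396, -0.176], [0.368, -0.224], [0.459, -0.337]]
(0.54, -0.21) 1.66 [-0.29  0.74  0.96  1.7  -0.68  1.07  0.98]
(0.54, -0.21) -1.48 [-0.37  0.84  1.12  1.7  -0.82  1.15 -2.06]
(0.48, 0.03) 0 [-0.62  0.45  0.67  1.97 -0.37  0.84 -1.32]
(0.48, 0.03) 3.14 [-0.41  0.41  0.39  1.96 -0.21  0.81  1.67]
(0.45, -0.17) 0.95 [-0.48  0.63  1.1   1.98 -0.68  0.97  0.34]
(0.6, 0.1) 0.95 [-0.64  0.69  0.68  1.61 -0.49  1.02 -0.44]
(0.45, -0.17) -2.19 [ 1.12  0.65 -1.08  1.92  0.69  1.    2.24]
(0.66, 0.05) -0.1 [-0.51  0.79  0.69  1.44 -0.52  1.11 -1.4 ]
(0.66, 0.05) 3.04 [-0.29  0.71  0.31  1.43 -0.23  1.04  1.53]
```

```bash
sed -i 's/(im\[...,2\]-im\[...,0\]>-12)/(im[...,2]>.89*im[...,0])/; s/thr=165/thr=130/' h.py; cat >> h.py <<'E'
ZP=.029
def push(p0,p1,ang=None,speed=.05,guard=12,zup=.10,lift=True):
    """closed fingers down at p0, push to p1 (world xy), flat of the fingers facing ang"""
    p0,p1=np.array(p0,float),np.array(p1,float)
    if ang is None: ang=np.arctan2(*(p1-p0)[::-1])
    q0=np.array(env.get_state()['qpos']); best=None
    for a in (ang,ang+np.pi):
        a=(a+np.pi)%(2*np.pi)-np.pi; q=env.ik([*p0,zup],[np.pi,0,a])
        if q is not None and (best is None or np.abs(q-q0).max()<best[0]): best=(np.abs(q-q0).max(),a)
    o=[np.pi,0,best[1]]
    env.move_to([*p0,zup],o); h0=env.move_linear([*p0,ZP],.15,guard=10)
    h=env.move_linear([*p1,ZP],speed,guard=guard); s=env.get_state()
    print('push',p0.round(3),p1.round(3),'yaw',round(best[1],2),'down-hit',h0,'hit',h,'at',np.round(s['ee_pos'],3),'F',np.round(s['contact_force'],1),'t',round(s['time'],1))
    if lift:
        b=p1-p0; b=np.array(s['ee_pos'][:2])-.008*b/np.linalg.norm(b)
        env.move_linear([*b,ZP],.1); env.move_linear([*b,zup],.2)
def look(g,tag=None,pad=.03):
    for n in('scene','side'):
        c=shot(n,tag+n if tag else 'tmp'+n); r=strut(c,g,pad)
        if r: print(n,r[0].round(3),'bay c',tobay(r[0][:2]).round(3),'phi',round(np.degrees(BY-r[0][2]),1),np.round(r[1]),r[2])
E
python3 - <<'E'
from h import *
g=(.519,-.083,.095)
for n in('scene0','side0'): print(strut(load(n),g))
eoat.set_gripper(0)
u=rot(g[2])@[0,1]; R=np.array(g[:2])-.11*u
push(R-.024*u,R+(.040-.011)*u)
look(np.r_[np.array(g[:2])+.04*u,g[2]],'a')
E
```

```text
(array([ 0.52242865, -0.08905447,  0.14366634]), [29.496337890625, 229.16839599609375], 491)
(array([ 0.51660742, -0.06742255,  0.09922571]), [31.259857177734375, 247.40463256835938], 365)
push [ 0.532 -0.216] [ 0.527 -0.164] yaw 1.67 down-hit False hit False at [ 0.526 -0.163  0.029] F [-0.9  0.4 -0.7] t 5.5
scene [ 0.518 -0.048  0.089] bay c [-0.098 -0.094] phi -10.8 [ 30. 229.] 536
side [ 0.513 -0.027  0.097] bay c [-0.106 -0.074] phi -11.3 [ 31. 246.] 365
```

```bash
python3 - <<'E'
from h import *
push(tow([-.160,-.003]),tow([-.059,-.003]))
look((.545,-.045,-.5),'b',pad=.05)
E
```

```text
push [0.466 0.049] [0.566 0.039] yaw 3.04 down-hit False hit False at [0.566 0.039 0.029] F [-0.6  0.3  0.3] t 10.0
scene [ 0.549 -0.059 -0.478] bay c [-0.066 -0.103] phi 21.6 [ 29. 240.] 548
side [ 0.554 -0.026 -0.442] bay c [-0.065 -0.068] phi 19.6 [ 49. 264.] 416
```

```bash
python3 - <<'E'
from h import *
push(tow([-.080,-.003]),tow([-.045,-.003]))
look((.557,-.05,-.57),'c',pad=.04)
a=cv2.imread('pics/cscene.png')[150:300,250:450]; cv2.imwrite('pics/c1.png',cv2.resize(a,(800,600),interpolation=cv2.INTER_CUBIC))
E
```

```text
push [0.546 0.041] [0.58  0.038] yaw 3.04 down-hit False hit False at [0.58  0.037 0.029] F [-0.  -0.2  0.2] t 12.6
scene [ 0.554 -0.06  -0.569] bay c [-0.061 -0.102] phi 26.9 [ 29. 242.] 568
side [ 0.56  -0.027 -0.521] bay c [-0.059 -0.069] phi 24.1 [ 52. 258.] 423
```

View pics/c1.png

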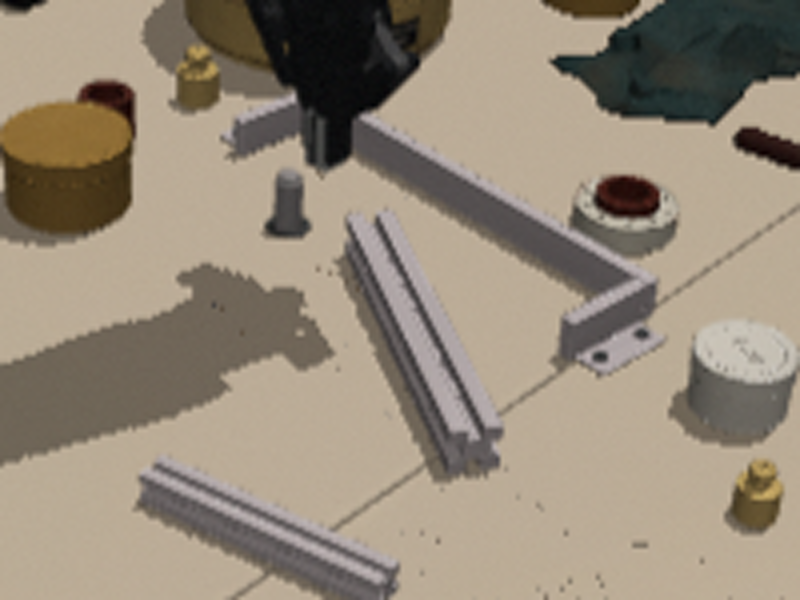

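The strut is turned with its left end forward. Its top corners in the crop are (348,214), (387,210), (500,428) and (457,433), and it sits right of the post. I'll cast them and push along its axis.

```bash
python3 - <<'E'
from h import *
S=load('cscene'); q=(np.array([(348,214),(387,210),(500,428),(457,433)])+.5)/4-.5+[250,150]
w=ray(S,q,.03)[:,:2]; L=w[:2].mean(0); R=w[2:].mean(0); d=(L-R); n=np.linalg.norm(d); u=d/n; C=(L+R)/2
print('C',tobay(C).round(3),'len',n.round(3),'phi',np.degrees(BY+np.arctan2(d[0],d[1])-2*BY*0).round(1), 'L',tobay(L).round(3),'R',tobay(R).round(3))
assert abs(n-.22)<.012
R=C-.11*u; push(R-.026*u,R+(.06-.011)*u)
yaw=np.arctan2(-u[0],u[1]); look(np.r_[C+.06*u,yaw],'d',pad=.03)
a=cv2.imread('pics/dscene.png')[150:300,250:450]; cv2.imwrite('pics/d1.png',cv2.resize(a,(800,600),interpolation=cv2.INTER_CUBIC))
E
```

```text
C [-0.057 -0.093] len 0.222 phi 26.9 L [-0.007  0.006] R [-0.107 -0.192]
push [ 0.486 -0.165] [ 0.527 -0.102] yaw -2.14 down-hit False hit False at [ 0.527 -0.102  0.029] F [-1.2 -0.6  1. ] t 16.9
scene [ 0.585 -0.005 -0.544] bay c [-0.036 -0.045] phi 25.4 [ 45. 242.] 485
side [ 0.591  0.021 -0.54 ] bay c [-0.033 -0.018] phi 25.2 [ 74. 249.] 434
```

View pics/d1.png

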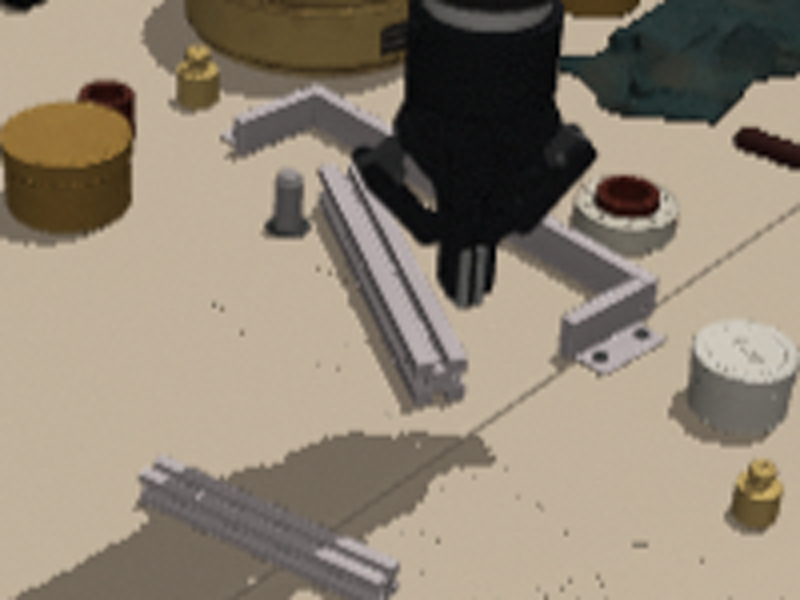

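The left end is now behind the post, at about (338,168). The right end corners are (467,357) and (420,363). I'll push further along the axis.

```bash
cat >> h.py <<'E'
def corners(fn,pts):
    S=load(fn); q=(np.array(pts)+.5)/4-.5+[250,150]
    w=ray(S,q,.03)[:,:2]; L=w[:2].mean(0); R=w[2:].mean(0); d=L-R; n=np.linalg.norm(d); u=d/n; C=(L+R)/2
    print('C',tobay(C).round(3),'len',n.round(3),'L',tobay(C+.11*u).round(3),'R',tobay(C-.11*u).round(3)); assert abs(n-.22)<.012
    return C,u
E
python3 - <<'E'
from h import *
C,u=corners('dscene',[(320,170),(357,167),(467,357),(420,363)])
ub=tobay(C+u)-tobay(C); phi=np.arctan2(*ub); Lb=tobay(C+.11*u); P=np.array([-.028,.0595])
nb=np.array([np.cos(phi),-np.sin(phi)]); print('phi',np.degrees(phi),'clear',nb@(Lb-P)-.024)
s=(.063-.015*np.cos(phi)-Lb[0])/np.sin(phi); s=min(s,(.130-Lb[1])/np.cos(phi)); print('s',s)
R=C-.11*u
if nb@(Lb-P)-.024>.004:
    push(R-.022*u,R+(s-.011)*u)
    yaw=np.arctan2(-u[0],u[1]); look(np.r_[C+s*u,yaw],'e',pad=.03)
    a=cv2.imread('pics/escene.png')[150:300,250:450]; cv2.imwrite('pics/e1.png',cv2.resize(a,(800,600),interpolation=cv2.INTER_CUBIC))
E
```

```text
C [-0.032 -0.039] len 0.213 L [0.016 0.06 ] R [-0.079 -0.138]
phi 25.59531609027874 clear 0.015116794001707123
s 0.07768634713627454
push [ 0.521 -0.113] [ 0.567 -0.037] yaw -2.12 down-hit False hit False at [ 0.567 -0.037  0.029] F [-0.8 -1.5 -0.1] t 20.5
scene [ 0.627  0.07  -0.526] bay c [-0.002  0.034] phi 24.4 [ 54. 271.] 485
side [ 0.64   0.079 -0.52 ] bay c [0.01  0.044] phi 24.1 [ 85. 247.] 539
```

View pics/e1.png

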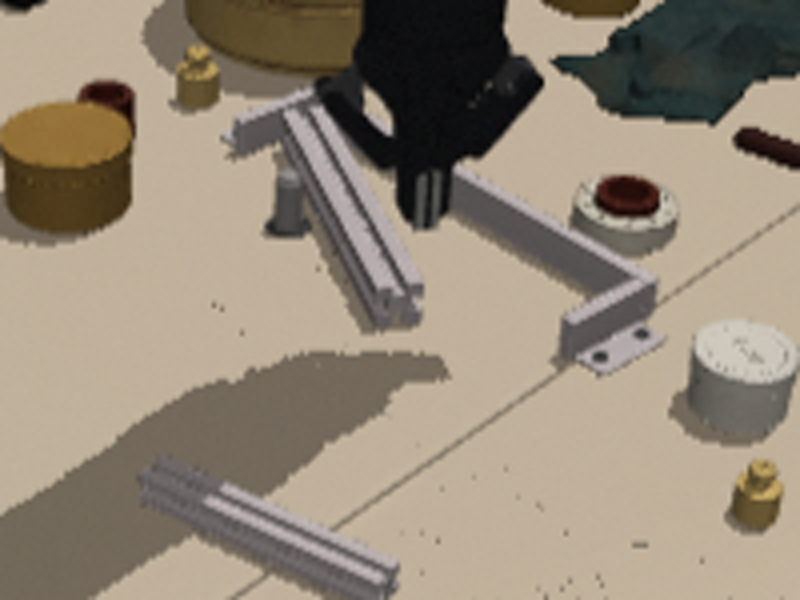

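The left end is deep inside the bay, at about (300,110). The right end is still outside, with corners at (424,285) and (378,293). Next I'll swing the right end in.

```bash
python3 - <<'E'
from h import *
C,u=corners('escene',[(285,113),(320,108),(424,285),(378,293)])
n=np.array([u[1],-u[0]]); p=tobay(C-.055*u-.015*n); print(p.round(3))
push(tow([p[0]-.032,p[1]]),tow([.022,p[1]]),guard=15)
# retreat to the right for the view
look((.67,.04,-.1),'f',pad=.03)
a=cv2.imread('pics/fscene.png')[150:300,250:450]; cv2.imwrite('pics/f1.png',cv2.resize(a,(800,600),interpolation=cv2.INTER_CUBIC))
E
```

```text
C [-0.001  0.03 ] len 0.22 L [0.046 0.13 ] R [-0.049 -0.069]
[-0.038 -0.013]
push [0.554 0.03 ] [0.646 0.021] yaw 3.04 down-hit False hit False at [0.646 0.021 0.029] F [-0.7 -1.2  0.1] t 25.1
scene [ 0.68   0.063 -0.084] bay c [0.051 0.032] phi -0.9 [ 61. 242.] 381
side [ 0.666  0.061 -0.096] bay c [0.038 0.029] phi -0.2 [ 56. 238.] 411
```

View pics/f1.png

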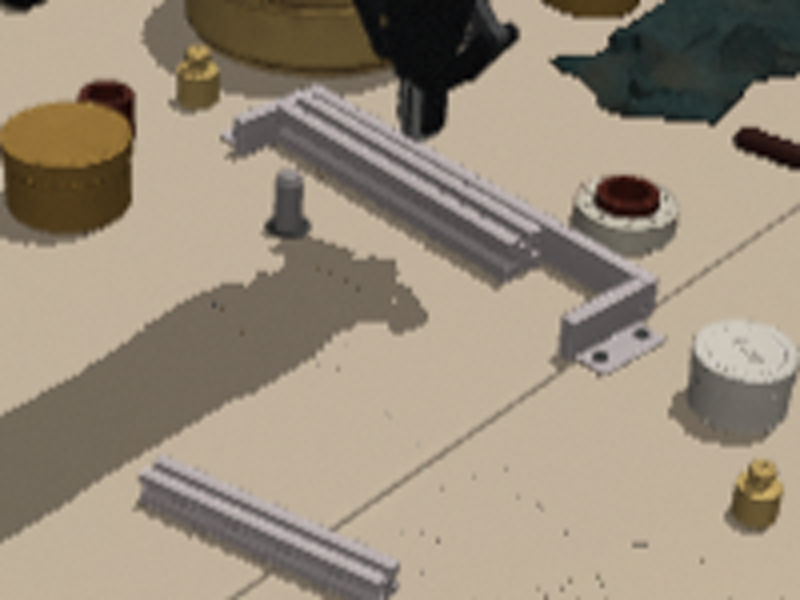

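The strut lies almost parallel inside the bay, left end at about (300,95) and right end at (530,245). I'll press each side gently against the fence.

```bash
python3 - <<'E'
from h import *
push(tow([.004,-.04]),tow([.036,-.04]),guard=6,speed=.03)
push(tow([.004,.105]),tow([.036,.105]),guard=6,speed=.03)
push(tow([.004,.03]),tow([.036,.03]),guard=8,speed=.03)
s=env.get_state(); env.move_to([.45,.03,.3],[np.pi,0,s['tcp_rot'][2]])
look((.67,.05,-.1),'g',pad=.03); print(env.get_state()['time'])
a=cv2.imread('pics/gscene.png')[160:220,290:420]; b=cv2.imread('pics/gside.png')[175:260,235:350]
a=cv2.resize(a,(780,360),interpolation=cv2.INTER_CUBIC);b=cv2.resize(b,(320,237),interpolation=cv2.INTER_CUBIC)
o=np.zeros((600,780,3),np.uint8);o[:360]=a;o[360:597,:320]=b;cv2.imwrite('pics/g1.png',o)
E
```

```text
push [ 0.625 -0.004] [ 0.657 -0.007] yaw 3.04 down-hit False hit True at [ 0.648 -0.007  0.028] F [0.  0.1 0.5] t 27.6
push [0.64 0.14] [0.672 0.137] yaw 3.04 down-hit False hit True at [0.663 0.138 0.028] F [-1.  -0.6 -0.2] t 30.4
push [0.632 0.065] [0.664 0.062] yaw 3.04 down-hit False hit True at [0.655 0.063 0.028] F [0.1 0.2 0.3] t 33.0
scene [ 0.683  0.071 -0.087] bay c [0.054 0.04 ] phi -0.7 [ 61. 236.] 281
side [ 0.681  0.071 -0.075] bay c [0.052 0.04 ] phi -1.4 [ 62. 246.] 404
34.9417
```

View pics/g1.png

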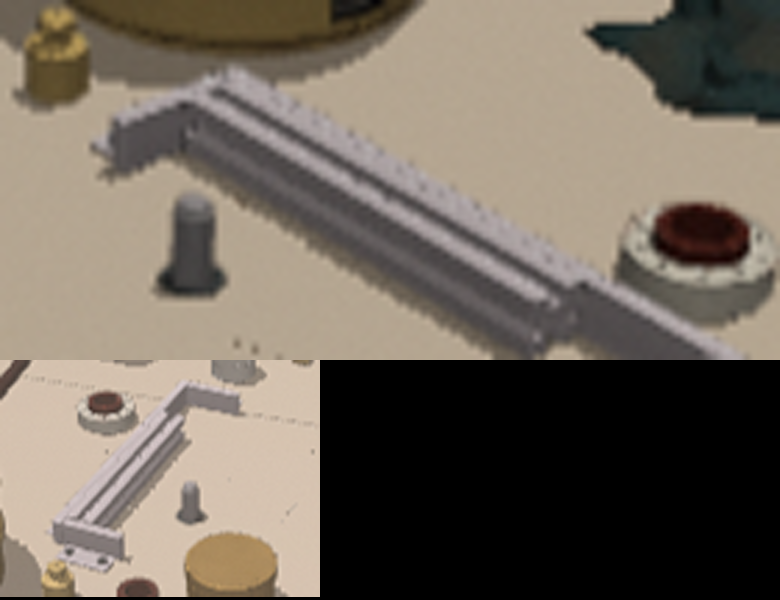

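The strut is flush with the back fence along its whole length, seen from (230,75) to (575,285). The three presses stopped hard on one straight line.

```bash
python3 -c "
from h import *
print(workorder.sign_off())"
```

```text
the job is handed in; nothing more can be done
None
```

I handed the job in at about 35 s: the strut went in left end first behind the post and now lies flat against the back fence, the arm is clear, and I saw no bystander moved, though sign-off returned no verdict.

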